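# Pack the incubator carrier

### The arm

A 6-joint arm with a two-finger parallel gripper is mounted at the origin on the work surface. World frame = base frame: x ahead of the robot, y to its left, z up, the work surface at z = 0. Lengths are in mm, angles in degrees, forces in N, time in s.
With the tool pointing down it reaches from about 300 to 850 mm from the base axis. Payload 4.2 kg.
Tool frame: the origin (TCP) lies midway between the tips of the shut fingers; the grasp point (between the pads) lies 19 mm behind it; z points along the fingers, y is the line along which they close (so a half turn about z gives the same grasp; the last joint's range is limited). The gripper opens to 91 mm and grips with 3 to 60 N. Pads are 32 mm wide; open, the fingers measure 118 mm over their backs; the gripper's body (76 mm by 178 mm) begins 60 mm behind the grasp point.
Start: joints at [-74.083, 18.312, 89.639, -0, 72.044, -1.146], TCP at [168.718, -549.707, 213.976] pointing down, gripper open.
Joint ranges: [-177.97, 177.97], [-48.28, 115.42], [12.27, 149.76], [-77.06, 257.06], [2.81, 150.46], [-146.56, 146.56]. Speed limits (degrees/s): [147.25, 147.25, 180, 180, 180, 180].

### API

Orientations are given as [roll, pitch, yaw] about the fixed x, y, z axes, in that order (R = Rz(yaw) Ry(pitch) Rx(roll)).
In Python, from workcell import env gives the robot as it stands.
- The arm moves only by the shell command python3 -m jog 'ROWS' [FORCE]. ROWS is a JSON object of lists of equal length, an entry for each row: "jaw": the finger opening in mm, from 0 to 91.2; "slide": the shift along the tool's x, y, z in units of 30 mm (1.0 is 30 mm), a list of three; "spin": the turn about the tool's z in units of 8 degrees (1.0 is 8 degrees). In form: {"jaw": [jaw, ...], "slide": [[dx, dy, dz], ...], "spin": [spin, ...]}. A call has 1 to 10 rows; each row shifts and turns the commanded pose from where the row before left it, along the tool's axes as they then stand; what a row does not reach is not made up. A row lasts 1/10 s, in which the tool goes at most 50 mm and 8.59 degrees, less where a joint would pass 70% of its speed; a pose out of reach is approached as far as the arm can. A call is refused whole if a number of a shift passes 1 or a number of a turn 1, either way. A call with a gripper value outside its range is refused whole. The fingers move at their own pace and stop on an object; FORCE is the grip in N (left out, the last holds). Time passes only in rows, so rows that do not move let the fingers close. It gives the time, the measured TCP pose, the force, the opening and the grip force at its end, in the units of the state.
- env.state(): the state, without advancing time (a new reading comes with each control period).
- env.grab_frame(name): name is "scene" or "top" or "wrist"; returns the picture (480x640x3 uint8, red, green, blue); there is no depth.
- env.camera_model(name): a dict with "fx", "fy", "cx", "cy" (pixels), "camera_from_world" (4x4, takes a point from world to camera coordinates). Camera axes: x right, y up, looking along -z (the intrinsics and any distortion apply to the point x, -y, -z); pixel columns grow to the right and rows downward; lengths in mm; the calibration is good to about 2 mm. A picture is of the moment at which its call begins: read the wrist's pose just before it. camera_model takes no time and is no camera call; for the wrist camera it gives the pose at the moment of the call.
- env.job_done(): hands the job in; it is judged then, once.
The state is a dict: "time_s": time; "qpos": joint angles; "qvel": joint speeds; "effort": joint torques, N m; "ee_pos": TCP position; "ee_rot": TCP orientation; "force": force on the tool from outside, world axes, zero at the start; "torque": the same for the moment, N m; "gripper_width": finger opening in mm; "gripper_force": force on a finger pad.
Only numpy, scipy, OpenCV 4.12 (cv2) and the standard library are available. Lean on these libraries where they do the work, as an engineer would, in place of code of your own. Each camera call takes 0.05 s, during which the arm holds its last target. There are 200 camera calls.

### The job

Pack the grey carrier for the incubator: stack the two red culture dishes in the white slotted tube and lay the aluminium cover disc on top of them, so that its top comes level with the black line, and stand each of the two sealed sample jars (white strip across the lid) in the well of its lid's colour. Leave the yellow dish and the unsealed blue jar where they stand. Keep the jars upright, and set everything down gently instead of dropping it in.

Things in the scene. Friction and masses are not known exactly. Their poses are not given: they have to be found in the camera images.
- tower: White tube fixed in the carrier: base disc 86 mm diameter, 6 mm thick; on it two curved walls 60 mm high, 3 thick, inner diameter 67, on its +y and -y sides. On +x and -x it is open, slots 50 mm wide, for fingers closing along its x. Black line round both walls centred 50 mm above the origin: two dishes and the cover reach it. Origin: centre of underside, z up; inner floor 6 mm above it.
- well_blue: Blue-coloured round well fixed in the carrier, for one jar: open cup, floor 4 mm above its origin, rim 22 mm above the origin, inner diameter 64 mm, wall 4 mm. Origin: centre of its underside, on the carrier's 6 mm floor; z up. Carrier: fixed flat grey tray 150 (x) by 330 mm (y), rim 10 mm high, wire handles 55 mm high at both y ends.
- well_orange: Orange-coloured round well fixed in the carrier, for one jar: open cup, floor 4 mm above its origin, rim 22 mm above the origin, inner diameter 64 mm, wall 4 mm. Origin: centre of its underside, on the carrier's 6 mm floor; z up. Tube and wells stand in a row along y, 100 mm apart, in any order, with the same axes; yaw up to 0.15 rad.
- dish_red_a: Round culture dish with its lid on, 60 mm diameter, 16 mm high, dark red medium seen through the lid, with a pale rim; twin of the other red dish. Origin: centre of its underside; z up. Loose, about 50 g.
- dish_red_b: Round culture dish with its lid on, 60 mm diameter, 16 mm high, dark red medium, pale rim; twin of the other red dish. Origin: centre of its underside; z up. Loose, about 50 g.
- dish_yellow: Round culture dish with its lid on, 60 mm diameter, 16 mm high, yellow medium, pale rim. The seven loose things stand between robot and carrier in a loose row along the world y, in any order, at least 25 mm apart; there is more room along the world x. Does not belong in the carrier: leave it. Origin: centre of its underside; z up. Loose, about 50 g.
- cover: Bare aluminium disc with a small dark dot in the middle and a dark line round its edge, 60 mm diameter (61 mm over the line, look only), 12 mm thick: the cover for the stack. Origin: centre of its underside; z up. Loose, about 90 g.
- jar_blue: Round sample jar, 60 mm high: pale body 44 mm diameter and, from 44 to 60 mm height, a lid 47 mm diameter, blue, with a white paper seal strip 12 mm wide right across the lid (sealed). Origin: centre of its underside; z up. Loose, about 80 g.
- jar_orange: Round sample jar, 60 mm high: pale body 44 mm diameter and, from 44 to 60 mm height, a lid 47 mm diameter, orange, with a white paper seal strip 12 mm wide right across the lid (sealed). Origin: centre of its underside; z up. Loose, about 80 g.
- jar_open: Round sample jar, 60 mm high: pale body 44 mm diameter and, from 44 to 60 mm height, a lid 47 mm diameter, blue, plain, with no seal strip (unsealed). Does not belong in the carrier: leave it. Origin: centre of its underside; z up. Loose, about 80 g.
Things that resemble listed ones, but are neither listed nor needed, are in the scene too. Of the things like the cover, leave any that is pink; of the rest the smaller one is meant.

How it is judged:
By the outcome, as a careful person would: the job done as asked, in the order asked, and still so for the second after the job is handed in, with the robot touching nothing.
It also fails if it takes over 115 s, if anything falls off the work surface, if the arm or the gripper's body presses on something with over 40 N, if the wrist force passes 120 N, or if a joint passes its speed limit or range.

## Working session

There is one attempt and no reset: what is moved stays moved. The work goes in short steps, Python scripts to look and compute and a shell command to move; the robot and the scene stay as the last step left them, time stands still between calls to the robot, and variables do not carry over. Pictures are saved under pics/ and viewed, at most 17 in all, crops included, and the job is handed in when it is done.

```bash
mkdir -p pics; ls
python3 - <<'E'
from workcell import env
import cv2, numpy as np
s=env.state();print({k:np.round(v,2).tolist() for k,v in s.items()})
for n in("top","scene","wrist"):
    m=env.camera_model(n);print(n,{k:np.round(v,3).tolist() for k,v in m.items()})
    cv2.imwrite(f"pics/{n}0.png",env.grab_frame(n)[...,::-1])
E
```

```text
pics
{'time_s': 0.0, 'qpos': [-74.09, 18.35, 89.71, -0.0, 72.04, -1.14], 'qvel': [0.02, 0.05, 0.02, 0.01, 0.1, 0.03], 'effort': [0.0, -41.25, -23.2, 0.07, 0.05, -0.0], 'ee_pos': [168.55, -549.21, 213.13], 'ee_rot': [-179.9, 0.0, 17.06], 'force': [-0.29, 0.31, 0.86], 'torque': [0.02, 0.01, 0.02], 'gripper_force': 0.0, 'gripper_width': 91.13}
top {'fx': 531.223, 'fy': 531.223, 'cx': 313.004, 'cy': 237.499, 'camera_from_world': [[0.029, -1.0, 0.004, -5.685], [0.998, 0.029, 0.055, -521.305], [-0.055, 0.002, 0.998, -1271.878], [0.0, 0.0, 0.0, 1.0]]}
scene {'fx': 525.176, 'fy': 525.176, 'cx': 317.717, 'cy': 237.731, 'camera_from_world': [[-0.667, 0.745, -0.015, 346.715], [-0.621, -0.545, 0.564, 331.42], [0.412, 0.385, 0.826, -1493.984], [0.0, 0.0, 0.0, 1.0]]}
wrist {'fx': 398.033, 'fy': 398.033, 'cx': 319.514, 'cy': 241.644, 'camera_from_world': [[0.294, -0.956, -0.001, -574.615], [0.915, 0.281, -0.29, 33.064], [0.277, 0.084, 0.957, -391.504], [0.0, 0.0, 0.0, 1.0]]}
```

View pics/top0.png

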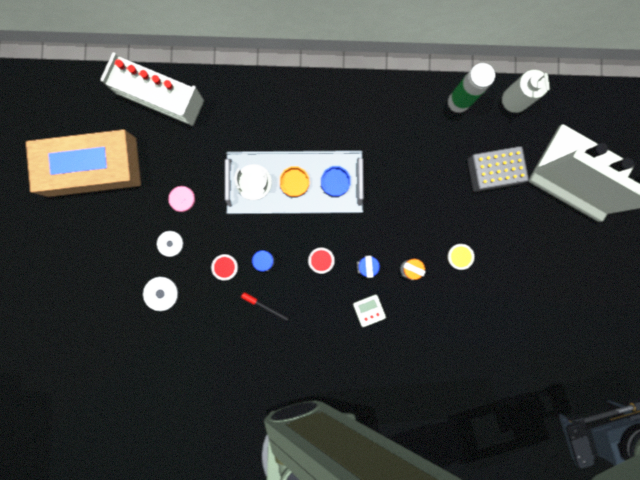

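View pics/scene0.png

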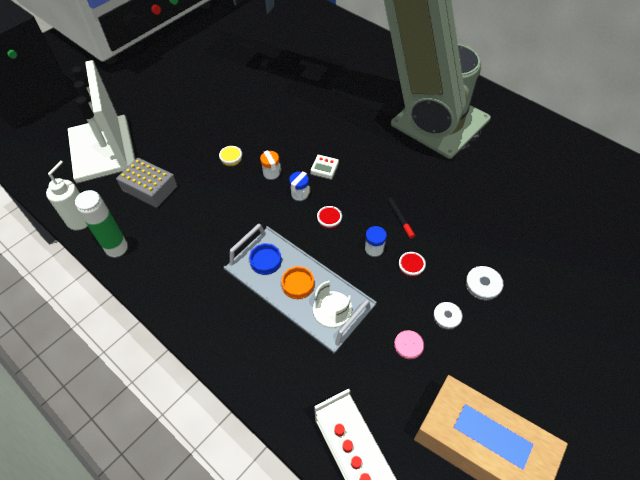

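The top view shows, left to right, the carrier at row ~182: tube at column 254, orange well at 295, blue well at 336. The red dishes are at (224,267) and (321,260), the sealed blue jar at (368,267) and the sealed orange jar at (413,269). The smaller bare disc is the cover, at (170,244). The scene view shows the same layout.

```bash
cat > h.py <<'E'
import cv2, numpy as np
from workcell import env
def ray(m,u,v):
    T=np.array(m["camera_from_world"]);R=T[:3,:3];c=-R.T@T[:3,3]
    d=R.T@np.array([(u-m["cx"])/m["fx"],-(v-m["cy"])/m["fy"],-1.]);return c,d/np.linalg.norm(d)
def plane(m,u,v,z):
    c,d=ray(m,u,v);return c+d*(z-c[2])/d[2]
def tri(*rs):
    A=sum(np.eye(3)-np.outer(d,d) for c,d in rs);b=sum((np.eye(3)-np.outer(d,d))@c for c,d in rs)
    p=np.linalg.solve(A,b);return p,max(np.linalg.norm(np.cross(p-c,d)) for c,d in rs)
def proj(m,p):
    q=np.array(m["camera_from_world"])@np.append(p,1);return m["cx"]-m["fx"]*q[0]/q[2],m["cy"]+m["fy"]*q[1]/q[2]
H={"red":[(0,8),(170,180)],"orange":[(9,20)],"yellow":[(24,34)],"blue":[(105,130)]}
def blobs(img,col,mina=60):
    h=cv2.cvtColor(img,cv2.COLOR_RGB2HSV);k=np.zeros(h.shape[:2],np.uint8)
    if col=="white": k=cv2.inRange(h,(0,0,150),(180,50,255))
    else:
        for a,b in H[col]: k|=cv2.inRange(h,(a,130,90),(b,255,255))
    out=[]
    for c in cv2.findContours(k,cv2.RETR_EXTERNAL,cv2.CHAIN_APPROX_NONE)[0]:
        if cv2.contourArea(c)<mina: continue
        e=cv2.fitEllipse(cv2.convexHull(c)) if len(c)>5 else None
        out.append((cv2.contourArea(c),[round(x,1) for x in e[0]],[round(x,1) for x in e[1]],round(e[2])))
    return out
E
python3 - <<'E'
from h import *
for n in("top","scene"):
    im=cv2.imread(f"pics/{n}0.png")[...,::-1].copy()
    for c in("red","orange","blue","white"):
        print(n,c)
        for b in blobs(im,c):
            if b[0]<6000:print("  ",b)
E
```

```text
top red
   (99.5, [248.6, 298.0], [9.1, 17.4], 120)
   (277.5, [223.9, 266.8], [19.2, 19.8], 30)
   (269.0, [320.7, 260.1], [19.1, 19.5], 175)
top orange
   (85.0, [294.0, 180.4], [27.5, 28.2], 97)
top blue
   (84.5, [375.1, 265.9], [7.9, 19.7], 174)
   (78.0, [362.6, 266.4], [7.0, 19.7], 178)
   (362.0, [262.2, 260.4], [21.7, 22.5], 88)
   (645.0, [335.1, 181.1], [28.6, 30.1], 20)
top white
   (391.5, [271.2, 466.2], [14.3, 56.5], 170)
   (628.0, [369.1, 310.5], [30.7, 34.3], 70)
   (880.5, [159.8, 293.5], [33.8, 34.4], 63)
   (104.0, [413.3, 268.8], [8.2, 24.4], 114)
   (101.0, [368.6, 265.0], [6.6, 29.2], 174)
   (504.0, [224.0, 266.9], [25.9, 26.1], 64)
   (495.0, [320.9, 260.2], [25.7, 25.9], 86)
   (499.5, [460.7, 256.4], [25.5, 26.2], 105)
   (491.5, [169.3, 243.3], [25.3, 25.8], 52)
   (360.5, [180.9, 198.3], [21.8, 22.3], 40)
   (683.5, [568.1, 196.3], [13.1, 93.6], 120)
   (1557.0, [499.8, 166.8], [43.3, 60.8], 81)
   (1993.5, [594.2, 218.6], [104.0, 194.7], 163)
   (81.5, [632.0, 71.0], [9.4, 21.3], 86)
   (815.0, [537.8, 78.2], [32.9, 43.0], 46)
   (311.5, [578.3, 68.6], 
[... 1060 characters left out ...]
1], [11.3, 17.9], 122)
   (162.5, [104.1, 423.5], [12.2, 27.4], 143)
   (3788.0, [356.5, 441.0], [64.2, 118.4], 151)
   (86.5, [54.6, 350.8], [12.5, 20.7], 35)
   (527.5, [447.6, 314.3], [24.6, 28.6], 115)
   (843.0, [484.5, 281.4], [30.3, 36.9], 115)
   (451.0, [411.8, 262.9], [22.6, 26.8], 104)
   (103.0, [244.4, 237.7], [3.9, 45.9], 47)
   (433.5, [87.2, 201.6], [23.3, 26.3], 72)
   (791.0, [68.2, 203.0], [34.7, 57.0], 144)
   (73.0, [300.0, 182.6], [16.6, 22.6], 30)
   (408.0, [324.0, 165.9], [24.1, 28.0], 60)
   (68.5, [269.6, 160.1], [7.8, 21.8], 157)
   (385.0, [477.9, 117.5], [16.8, 69.5], 33)
   (3630.5, [130.3, 115.3], [120.3, 191.1], 14)
   (120.5, [30.1, 15.8], [16.5, 50.0], 125)
```

```bash
python3 -m jog '{"jaw":[80,80,80,80,80,80,80,80,80],"slide":[[0.6,-0.9,-0.5],[0.7,-0.8,-0.5],[0.8,-0.7,-0.5],[0.8,-0.6,-0.5],[0.9,-0.5,0],[0.9,-0.3,0],[1,-0.2,0],[1,0,0],[1,0,0]],"spin":[-1,-1,-1,-1,-1,-1,-1,-1,-1]}' 15
```

```text
time_s: 1.05
ee_pos: [236.1, -280.8, 273.8]
ee_rot: [180.0, -0.0, 89.4]
force: [1.0, 0.3, 0.6]
gripper_width: 80.3
gripper_force: 0.0
```

Run:
```python
from h import *
t,s=env.camera_model("top"),env.camera_model("scene")
P={"redA":((223.95,266.85),(411.8,262.6)),"redB":((320.8,260.15),(329.1,215.4)),"cover":((169.3,243.3),(447.6,314.3)),
"jblue":((368.8,266.2),(300,181.3)),"jor":((413.3,268.8),(269.6,158.6)),"wblue":((335.1,181.1),(264.9,258.5)),"wor":((294.0,181.4),(297.5,282.2))}
for k,(a,b) in P.items():
    p,e=tri(ray(t,*a),ray(s,*b)); print(k,p.round(1),round(e,1))
w=env.camera_model("wrist");T=np.array(w["camera_from_world"]);R=T[:3,:3]
print("wrist cam pos",(-R.T@T[:3,3]).round(),"fwd",(-R.T[:,2]).round(2),"up",R.T[:,1].round(2))
print([plane(w,*uv,0).round() for uv in((320,240),(0,0),(640,480))])
```

```text
redA [443.6 222.8  14. ] 0.9
redB [466.6 -10.6  13.4] 0.7
cover [496.9 358.1   9.6] 0.8
jblue [ 453.7 -121.8   45.5] 2.9
jor [ 452.  -227.1   52. ] 0.8
wblue [660.1 -40.2  14.2] 0.4
wor [656.2  60.   14.3] 0.7
wrist cam pos [ 236. -199.  444.] fwd [-0.   -0.29 -0.96] up [ 0.01  0.96 -0.29]
[array([ 236., -332.,    0.]), array([-76., -82.,   0.]), array([ 689., -694.,    0.])]
```

```bash
python3 -m jog '{"jaw":[80,80,80,80,80,80,80,80,80,80],"slide":[[1,1,0],[1,1,0],[1,1,0],[1,1,0],[1,1,0],[1,1,0],[1,1,0],[1,1,0],[1,0.9,0],[1,0.9,0]],"spin":[0,0,0,0,0,0,0,0,0,0]}'
python3 -m jog '{"jaw":[80,80],"slide":[[0,0,0],[0,0,0]],"spin":[0,0]}'
cat > look.py <<'E'
import sys,json
from h import *
n=sys.argv[1];m=env.camera_model("wrist");im=env.grab_frame("wrist")
cv2.imwrite(f"pics/{n}.png",im[...,::-1]);json.dump({k:np.array(v).tolist() for k,v in m.items()},open(f"pics/{n}.json","w"))
E
python3 look.py w1
```

```text
time_s: 2.05
ee_pos: [535.6, 14.6, 273.6]
ee_rot: [-180.0, 0.0, 89.1]
force: [1.4, -0.8, -0.0]
gripper_width: 80.0
gripper_force: 0.0
time_s: 2.25
ee_pos: [534.5, 13.4, 273.1]
ee_rot: [-179.9, 0.0, 89.2]
force: [-0.5, -0.1, 0.2]
gripper_width: 80.2
gripper_force: 0.0
```

```bash
python3 -m jog '{"jaw":[80,80,80,80,80,80,80],"slide":[[1,0,0],[1,0,0],[1,0,0],[1,0,0],[0.6,0,0],[0,0,0],[0,0,0]],"spin":[0,0,0,0,0,0,0]}'
python3 look.py w2
python3 - <<'E'
import cv2,numpy as np
a=np.hstack([cv2.imread(f"pics/w{i}.png") for i in(1,2)]);cv2.imwrite("pics/w12.png",cv2.resize(a,(800,300),interpolation=cv2.INTER_AREA))
E
```

```text
time_s: 3.0
ee_pos: [536.5, 149.8, 274.1]
ee_rot: [180.0, 0.1, 89.0]
force: [-0.6, 0.8, -0.4]
gripper_width: 80.1
gripper_force: 0.0
```

View pics/w2.png

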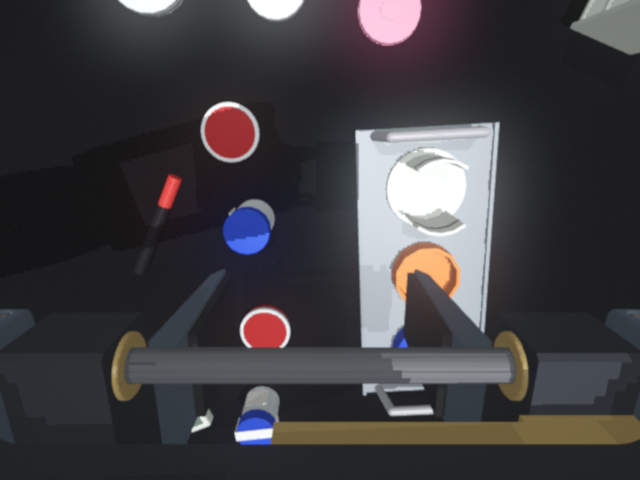

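View pics/w1.png

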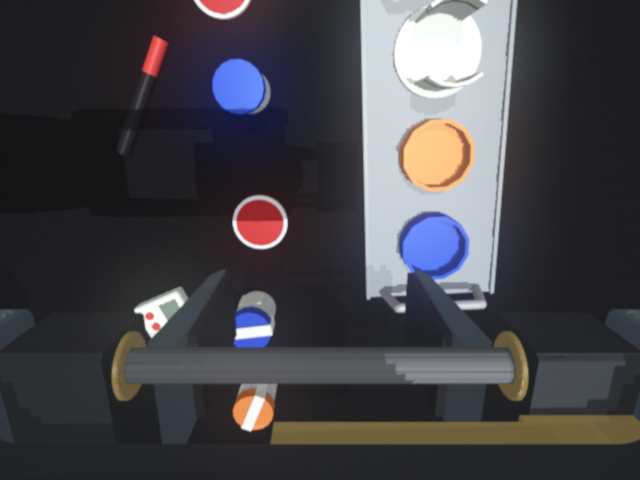

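w2 shows red dish A at (230,132), red dish B at (265,331) partly hidden, the tube at (427,190) and the orange well at (428,272). w1 shows dish B at (260,222), the tube at (438,50), the orange well at (436,154) and the blue well at (434,245).

Run:
```python
from h import *
import json
M={n:json.load(open(f"pics/{n}.json")) for n in("w1","w2")}
t,s=env.camera_model("top"),env.camera_model("scene")
I={}
for n in("w1","w2"):
    im=cv2.imread(f"pics/{n}.png")[...,::-1].copy();I[n]=im
    for c in("red","orange","blue","white"):
        for b in blobs(im,c,300):
            if b[1][1]<340: print(n,c,b,"z0",plane(M[n],*b[1],0).round(1)[:2],"z16",plane(M[n],*b[1],16).round(1)[:2],"z28",plane(M[n],*b[1],28).round(1)[:2])
    g=cv2.cvtColor(im,cv2.COLOR_RGB2GRAY)
    for u,v in ((436,60),(427,195)): pass
    # carrier edges: long lines
    e=cv2.Canny(g[:310,345:530],40,120)
    L=cv2.HoughLinesP(e,1,np.pi/360,50,minLineLength=110,maxLineGap=15)
    for l in (L if L is not None else []):
        x1,y1,x2,y2=l[0];p,q=plane(M[n],x1+345,y1,8),plane(M[n],x2+345,y2,8)
        print("  line",p.round(1)[:2],q.round(1)[:2],"ang",np.degrees(np.arctan2(q[0]-p[0],q[1]-p[1])).round(2))
```

```text
w1 red (1510.0, [259.4, 222.0], [43.4, 45.8], 113) z0 [464.4 -14.8] z16 [467.  -10.8] z28 [468.9  -7.8]
w1 red (610.0, [154.0, 55.2], [23.3, 44.5], 16) z0 [367.2 161.8] z16 [373.3 159.4] z28 [377.8 157.6]
w1 red (341.5, [221.0, -9.8], [43.4, 46.8], 108) z0 [440.6 218.8] z16 [444.  214.4] z28 [446.6 211. ]
w1 orange (443.0, [441.9, 156.8], [55.5, 64.7], 44) z0 [668.3  55.7] z16 [663.5  57.2] z28 [659.9  58.2]
w1 blue (506.5, [249.8, 318.4], [20.7, 38.7], 87) z0 [ 445.4 -137.4] z16 [ 448.6 -129. ] z28 [ 451.1 -122.7]
w1 blue (3251.5, [433.5, 246.1], [64.6, 69.2], 89) z0 [666.1 -46.7] z16 [661.4 -41.5] z28 [657.9 -37.7]
w1 blue (2356.0, [237.7, 85.9], [53.3, 57.9], 157) z0 [450.4 131.3] z16 [453.5 130. ] z28 [455.8 129.1]
w1 white (362.0, [254.6, 328.3], [28.5, 41.1], 75) z0 [ 450.5 -151.2] z16 [ 453.5 -142.3] z28 [ 455.8 -135.6]
w1 white (1075.5, [157.4, 312.3], [36.6, 62.6], 53) z0 [ 332.1 -127.4] z16 [ 339.4 -119.4] z28 [ 344.9 -113.4]
w1 white (2226.5, [259.6, 222.1], [52.8, 55.1], 113) z0 [464.7 -14.9] z16 [467.2 -10.9] z28 [469.1  -7.9]
w1 white (35526.0, [456.9, -686.9], [180.9, 
[... 927 characters left out ...]
) z0 [654.7 166.2] z16 [650.5 168.6] z28 [647.3 170.4]
w2 white (2657.0, [229.4, 131.4], [56.5, 61.2], 149) z0 [440.6 222.3] z16 [444.1 222.6] z28 [446.7 222.9]
w2 white (1078.5, [384.2, 20.4], [37.4, 54.6], 121) z0 [603.9 326.4] z16 [601.5 323. ] z28 [599.7 320.4]
w2 white (776.5, [274.7, -13.2], [61.3, 66.2], 170) z0 [496.1 357.5] z16 [497.5 353. ] z28 [498.7 349.6]
w2 white (513.5, [144.4, -15.6], [56.4, 69.7], 108) z0 [369.2 361.6] z16 [375.2 357. ] z28 [379.8 353.5]
  line [735.3  10.5] [726.2 227.2] ang -2.41
  line [728.1  10.6] [719.9 227.3] ang -2.16
  line [730.5  10.6] [722.  227.3] ang -2.24
  line [575.  221.6] [725.2 227.2] ang 87.87
  line [575.1 210.4] [711.7 215.3] ang 87.95
```

Run:
```python
from h import *
import json
for n,(x,y) in (("w1",(438,50)),("w2",(427,190))):
    m=json.load(open(f"pics/{n}.json"));im=cv2.imread(f"pics/{n}.png")
    g=cv2.cvtColor(im,cv2.COLOR_BGR2GRAY)
    print(n,g[y,x],g[y,x-60:x+60:6])
    for th in(215,230,245):
        k=np.zeros_like(g);k[max(0,y-60):y+60,x-55:x+55]=(g[max(0,y-60):y+60,x-55:x+55]>th)*255
        c=max(cv2.findContours(k,cv2.RETR_EXTERNAL,cv2.CHAIN_APPROX_NONE)[0],key=cv2.contourArea)
        h=cv2.convexHull(c);e=cv2.fitEllipse(h);mn,mx=h[:,0].min(0),h[:,0].max(0)
        print(th,np.round(e[0],1),np.round(e[1],1),mn,mx,"z12",plane(m,*e[0],12).round(1)[:2],"L",plane(m,mn[0],e[0][1],12).round(1)[:2],"R",plane(m,mx[0],e[0][1],12).round(1)[:2])
    for p in ((652.4,160,12),(652.4,160,66),(656.2,60,28),(660.1,-40,28)):print("proj",p,np.round(proj(m,p),1))
w=[cv2.imread("pics/w1.png")[0:120,370:510],cv2.imread("pics/w2.png")[130:250,357:497]]
cv2.imwrite("pics/tw.png",cv2.resize(np.hstack(w),(800,343),interpolation=cv2.INTER_CUBIC))
```

```text
w1 255 [216 217 217 255 255 255 255 255 255 255 255 255 255 255 255 255 255 254
 205 204]
215 [439.7  53. ] [89.4 93.6] [394  13] [483  97] z12 [655.  157.8] L [609.7 158.4] R [697.8 157.1]
230 [439.5  53.4] [86.8 94. ] [395  14] [483  97] z12 [654.8 157.4] L [610.7 158.1] R [697.8 156.8]
245 [439.6  53.7] [85.1 93.7] [395  15] [482  96] z12 [654.9 157.2] L [610.7 157.8] R [696.9 156.6]
proj (652.4, 160, 12) [437.3  50.6]
proj (652.4, 160, 66) [455.   40.1]
proj (656.2, 60, 28) [438.4 155.1]
proj (660.1, -40, 28) [435.4 248.1]
w2 255 [223 223 224 206 255 255 255 255 255 255 255 255 255 255 255 255 255 212
 210 209]
215 [388.8 193.7] [106.5 163. ] [372 142] [469 249] z12 [612.3 153.9] L [593.9 154.2] R [700.2 152.4]
230 [427.5 186. ] [72.8 85.8] [387 148] [468 224] z12 [654.2 161.7] L [610.1 162.4] R [698.3 160.9]
245 [426.6 187.5] [70.2 83.1] [388 160] [467 222] z12 [653.3 160. ] L [611.2 160.7] R [697.4 159.2]
proj (652.4, 160, 12) [425.7 187.5]
proj (652.4, 160, 66) [440.1 196.6]
proj (656.2, 60, 28) [427.3 278.2]
proj (660.1, -40, 28) [425.4 355.7]
```

View pics/tw.png

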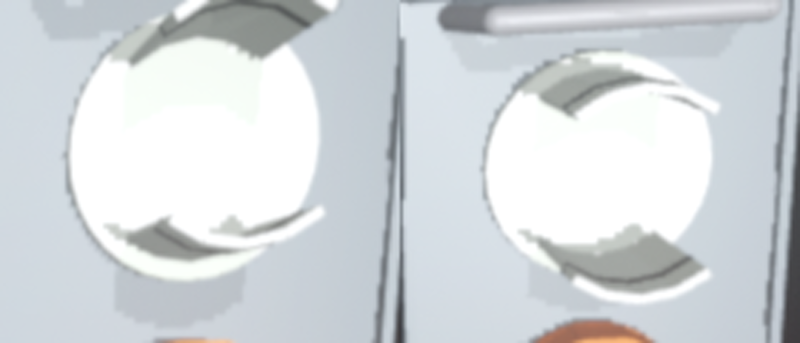

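Run:
```python
from h import *
import json
m1,m2=[json.load(open(f"pics/{n}.json")) for n in("w1","w2")]
a=plane(m1,370+185/2.857,280/2.857,8);b=plane(m2,357+(600-400)/2.857,130+50/2.857,12)
print(a.round(1),b.round(1),(a+b)[1]/2)
for z in(20,28):print(z,plane(m1,436.5,154.5,z).round(1))
s=env.state();print(s["ee_pos"],s["ee_rot"])
# wall rim outer: far wall top edge in w1 etc -> height
```

```text
[654.1 116.1   8. ] [651.1 202.6  12. ] 159.32747407728502
20 [656.5  60.   20. ]
28 [654.2  60.6  28. ]
[536.62355143 149.53999308 274.13897453] [1.79995844e+02 4.75941764e-02 8.89916234e+01]
```

```bash
cat > go.py <<'E'
import sys
from h import *
x,y,z=map(float,sys.argv[1:4]);s=env.state();p=np.array(s["ee_pos"])
w=np.radians(s["ee_rot"][2]);d=np.array([x,y,z])-p
tx=np.array([np.cos(w),np.sin(w)]);ty=np.array([np.sin(w),-np.cos(w)])
print("at",p.round(1),"yaw",round(s["ee_rot"][2],2),"units x,y,z:",(np.array([tx@d[:2],ty@d[:2],-d[2]])/30).round(2),"t",round(s["time_s"],2),"F",np.round(s["force"],1),"w",round(s["gripper_width"],1),round(s["gripper_force"],1))
E
python3 go.py 444 222.3 3.5
python3 -m jog '{"jaw":[80,80,80,80,80,80],"slide":[[0.7,-0.8,0.8],[0.7,-0.8,1],[0.6,-0.8,1],[0.4,-0.7,1],[0,0,1],[0,0,0]],"spin":[-0.38,0,0,0,0,0]}'; python3 go.py 444 222.3 3.5
```

```text
at [536.6 149.5 274.1] yaw 88.99 units x,y,z: [ 2.37 -3.13  9.02] t 3.05 F [-0.6 -0.2  0.6] w 79.9 0.0
time_s: 3.65
ee_pos: [439.5, 218.6, 127.0]
ee_rot: [-179.6, 0.2, 92.1]
force: [-0.3, 0.9, -0.3]
gripper_width: 80.2
gripper_force: 0.0
at [439.5 218.6 127. ] yaw 92.07 units x,y,z: [0.12 0.15 4.12] t 3.65 F [-0.3  0.9 -0.3] w 80.2 0.0
```

```bash
python3 -m jog '{"jaw":[80,80,80,80,80,80,80],"slide":[[0.12,0.15,1],[0,0,1],[0,0,1],[0,0,0.6],[0,0,0.3],[0,0,0.12],[0,0,0]],"spin":[0,0,0,0,0,0,0]}'; python3 go.py 444 222.3 3.5; python3 look.py g1
```

```text
time_s: 4.35
ee_pos: [448.0, 224.5, 10.1]
ee_rot: [179.9, -0.0, 92.1]
force: [-0.3, 0.2, 0.6]
gripper_width: 79.9
gripper_force: 0.0
at [448.  224.5  10.1] yaw 92.06 units x,y,z: [-0.07 -0.13  0.22] t 4.35 F [-0.3  0.2  0.6] w 79.9 0.0
```

View pics/g1.png

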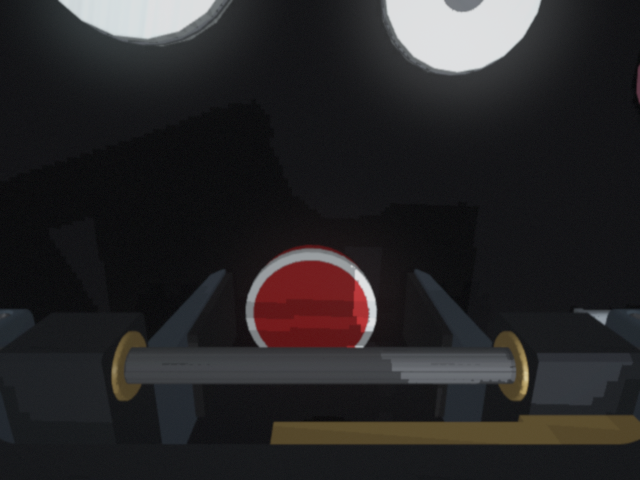

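The picture shows the dish between the fingers, centred at about (311,310), slightly left of mid. I'll shift by that amount, lower and grip.

```bash
python3 -m jog '{"jaw":[80,80,50,50,50,50,50],"slide":[[-0.07,-0.13,0.22],[0,0,0],[0,0,0],[0,0,0],[0,0,0],[0,0,0],[0,0,0]],"spin":[0,0,0,0,0,0,0]}' 15; python3 go.py 653.2 159.6 100
```

```text
time_s: 5.1
ee_pos: [443.3, 222.5, 2.9]
ee_rot: [180.0, -0.0, 92.1]
force: [-0.3, 0.8, 1.1]
gripper_width: 59.4
gripper_force: 15.0
at [443.3 222.5   2.9] yaw 92.11 units x,y,z: [-2.35  6.91 -3.24] t 5.1 F [-0.3  0.8  1.1] w 59.4 15.0
```

```bash
python3 -m jog '{"jaw":[50,50,50,50,50,50,50,50,50,50],"slide":[[0,0,-0.4],[0,0,-1],[0,0.5,-1],[-0.3,0.9,-1],[-0.5,1,0],[-0.5,1,0],[-0.5,1,0],[-0.4,1,0],[-0.15,0.9,0],[0,0.6,0]],"spin":[0,0,0,0,0,0,0,0,0,0]}';python3 -m jog '{"jaw":[50,50],"slide":[[0,0,0],[0,0,0]],"spin":[0,0]}'; python3 go.py 653.2 159.6 90; python3 look.py p1
```

```text
time_s: 6.1
ee_pos: [654.3, 158.4, 105.3]
ee_rot: [179.9, 0.0, 92.0]
force: [0.6, -0.2, -1.1]
gripper_width: 59.4
gripper_force: 15.0
time_s: 6.3
ee_pos: [651.7, 159.4, 104.7]
ee_rot: [-179.9, 0.0, 92.1]
force: [0.2, 0.3, -0.2]
gripper_width: 59.5
gripper_force: 15.0
at [651.7 159.4 104.7] yaw 92.09 units x,y,z: [0.   0.05 0.49] t 6.3 F [ 0.2  0.3 -0.2] w 59.5 15.0
```

View pics/p1.png

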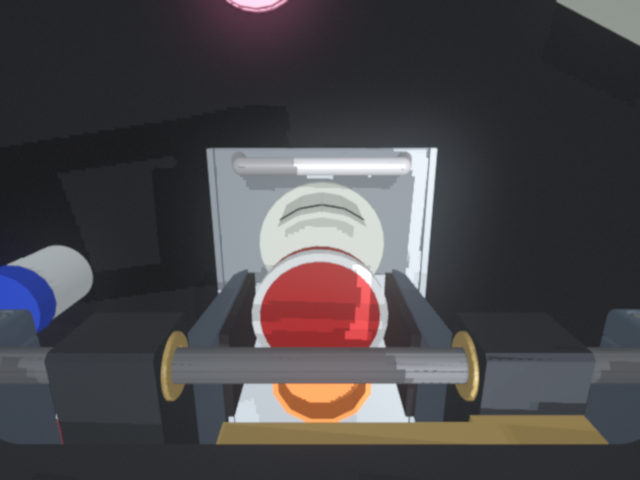

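The dish (320,312) sits in line with the tube (322,240) and well centred in x. I'll check y from the dish's rim.

Run:
```python
from h import *
import json
m=json.load(open("pics/p1.json"));im=cv2.imread("pics/p1.png")[...,::-1].copy()
# dish rim: left/right extremes at row 312, far edge row
z=104.7+12.5
for b in blobs(im,"red",500):print(b)
g=cv2.cvtColor(im,cv2.COLOR_RGB2GRAY);print(g[235:275,320])
for uv in((253,312),(387,312),(320,248),(320,252)):print(uv,plane(m,*uv,z).round(1))
print("disc",plane(m,260,240,9).round(1),plane(m,384,240,12).round(1),"far",plane(m,322,182,12).round(1))
```

```text
(8180.0, [319.5, 315.5], [105.4, 117.9], 91)
[220 220 220 220 220 220 220 220 220 219 209 163 110 105 138 170 177 180
 198 214 220 220 220 220 220 213 182 137 110 106 106 104 105 105 105 104
 103 104 103 103]
(253, 312) [622.1 160.3 117.2]
(387, 312) [680.8 162.5 117.2]
(320, 248) [650.3 190.8 117.2]
(320, 252) [650.4 189.1 117.2]
disc [609.7 160.4   9. ] [695.6 164.4  12. ] far [651.3 202.8  12. ]
```

```bash
python3 -m jog '{"jaw":[50,50,50,50,50,50,50,50],"slide":[[0,0.04,0.3],[0,0,0.8],[0,0,0.8],[0,0,0.6],[0,0,0.25],[0,0,0.1],[0,0,0],[0,0,0]],"spin":[0,0,0,0,0,0,0,0]}'; python3 go.py 652.8 159.6 15.2
```

```text
time_s: 7.15
ee_pos: [654.3, 159.8, 20.3]
ee_rot: [179.9, -0.0, 92.1]
force: [1.0, 0.0, -0.8]
gripper_width: 59.2
gripper_force: 15.0
at [654.3 159.8  20.3] yaw 92.11 units x,y,z: [-0.   -0.05  0.17] t 7.15 F [ 1.   0.  -0.8] w 59.2 15.0
```

```bash
python3 -m jog '{"jaw":[50,50,50,50,50],"slide":[[0,-0.03,0.06],[0,0,0.05],[0,0,0.04],[0,0,0.02],[0,0,0]],"spin":[0,0,0,0,0]}'; python3 go.py 652.8 159.6 15.2
```

```text
time_s: 7.65
ee_pos: [652.9, 159.5, 14.9]
ee_rot: [180.0, -0.0, 92.1]
force: [-2.0, -0.6, 5.3]
gripper_width: 59.6
gripper_force: 15.0
at [652.9 159.5  14.9] yaw 92.1 units x,y,z: [ 0.   -0.   -0.01] t 7.65 F [-2.  -0.6  5.3] w 59.6 15.0
```

```bash
python3 -m jog '{"jaw":[72,72,72,72,72,72,72,72],"slide":[[0,0,0],[0,0,0],[0,0,-0.3],[0,0,-1],[0,0,-1],[-0.8,-0.5,-0.8],[-1,-1,0],[-1,-1,0]],"spin":[0,0,0,0,0,0,0,0]}'; python3 go.py 467.1 -10.9 40
```

```text
time_s: 8.45
ee_pos: [581.1, 72.2, 108.5]
ee_rot: [179.8, 0.0, 92.2]
force: [0.8, -0.3, -0.3]
gripper_width: 71.9
gripper_force: 0.0
at [581.1  72.2 108.5] yaw 92.16 units x,y,z: [-2.63 -3.9   2.28] t 8.45 F [ 0.8 -0.3 -0.3] w 71.9 0.0
```

```bash
python3 -m jog '{"jaw":[80,80,80,80,80,80,80,80],"slide":[[-0.8,-1,0],[-0.8,-1,0],[-0.6,-1,0.4],[-0.3,-0.7,0.8],[0,0,0.7],[0,0,0.4],[0,0,0],[0,0,0]],"spin":[0,0,0,0,0,0,0,0]}'; python3 go.py 467.1 -10.9 3.2
```

```text
time_s: 9.25
ee_pos: [473.3, -6.2, 38.7]
ee_rot: [180.0, 0.0, 92.1]
force: [-0.9, -0.4, -0.8]
gripper_width: 80.2
gripper_force: 0.0
at [473.3  -6.2  38.7] yaw 92.1 units x,y,z: [-0.15 -0.21  1.18] t 9.25 F [-0.9 -0.4 -0.8] w 80.2 0.0
```

```bash
python3 -m jog '{"jaw":[80,80,80,80,80],"slide":[[-0.15,-0.21,0.5],[0,0,0.5],[0,0,0.18],[0,0,0],[0,0,0]],"spin":[0,0,0,0,0]}'; python3 go.py 467.1 -10.9 3.2
```

```text
time_s: 9.75
ee_pos: [467.5, -10.9, 3.5]
ee_rot: [179.9, 0.0, 92.1]
force: [0.2, -0.4, 1.2]
gripper_width: 80.2
gripper_force: 0.0
at [467.5 -10.9   3.5] yaw 92.11 units x,y,z: [-0.   -0.01  0.01] t 9.75 F [ 0.2 -0.4  1.2] w 80.2 0.0
```

```bash
python3 -m jog '{"jaw":[50,50,50,50,50,50,50,50,50,50],"slide":[[0,0,0],[0,0,0],[0,0,0],[0,0,0],[0,0,0],[0,0,-0.4],[0,0,-1],[0,0,-1],[0.5,0.5,-1],[0.8,0.9,-0.2]],"spin":[0,0,0,0,0,0,0,0,0,0]}'
python3 -m jog '{"jaw":[50,50,50,50,50,50,50,50],"slide":[[0.9,1,0],[0.9,1,0],[0.9,1,0],[0.8,1,0],[0.5,0.7,0],[0.15,0.29,0],[0,0,0],[0,0,0]],"spin":[0,0,0,0,0,0,0,0]}'; python3 go.py 652.8 159.6 31.2;python3 look.py p2
```

```text
time_s: 10.75
ee_pos: [508.1, 29.1, 114.0]
ee_rot: [179.7, 0.0, 92.0]
force: [1.3, 0.3, -0.9]
gripper_width: 59.5
gripper_force: 15.0
time_s: 11.55
ee_pos: [650.9, 158.5, 110.2]
ee_rot: [-179.9, 0.1, 92.1]
force: [-0.4, 0.3, -1.6]
gripper_width: 59.6
gripper_force: 15.0
at [650.9 158.5 110.2] yaw 92.08 units x,y,z: [0.03 0.06 2.63] t 11.55 F [-0.4  0.3 -1.6] w 59.6 15.0
```

View pics/p2.png

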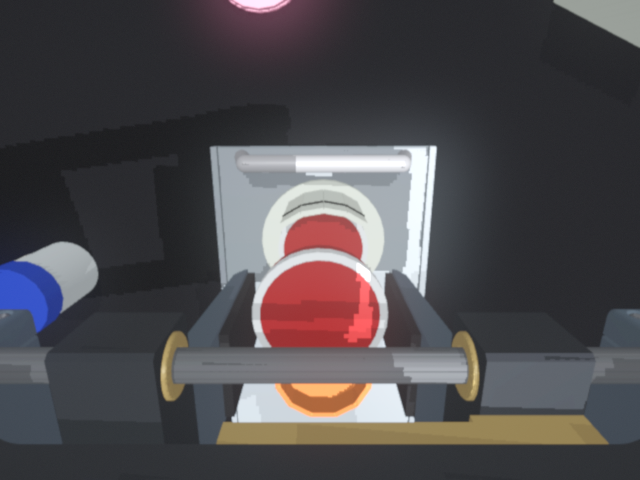

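Dish A is in the tube at (323,235), and dish B is held straight at (320,312). Lowering.

```bash
python3 -m jog '{"jaw":[50,50,50,50,50,50,50,50],"slide":[[0.03,0.06,0.3],[0,0,0.8],[0,0,0.7],[0,0,0.4],[0,0,0.15],[0,0,0.07],[0,0,0],[0,0,0]],"spin":[0,0,0,0,0,0,0,0]}'; python3 go.py 652.8 159.6 31.2
```

```text
time_s: 12.4
ee_pos: [654.7, 160.6, 39.2]
ee_rot: [179.9, -0.0, 92.1]
force: [-0.2, 0.5, -1.3]
gripper_width: 59.3
gripper_force: 15.0
at [654.7 160.6  39.2] yaw 92.1 units x,y,z: [-0.03 -0.06  0.27] t 12.4 F [-0.2  0.5 -1.3] w 59.3 15.0
```

```bash
python3 -m jog '{"jaw":[50,50,50,50,50,50,50],"slide":[[-0.03,-0.05,0.1],[0,0,0.08],[0,0,0.04],[0,0,0.03],[0,0,0.02],[0,0,0.01],[0,0,0]],"spin":[0,0,0,0,0,0,0]}'; python3 go.py 652.8 159.6 31.2
```

```text
time_s: 13.1
ee_pos: [652.4, 159.5, 31.2]
ee_rot: [180.0, 0.0, 92.1]
force: [-3.5, -0.4, 6.7]
gripper_width: 59.4
gripper_force: 15.0
at [652.4 159.5  31.2] yaw 92.11 units x,y,z: [ 0.    0.01 -0.  ] t 13.1 F [-3.5 -0.4  6.7] w 59.4 15.0
```

```bash
python3 -m jog '{"jaw":[72,72,72,72,72,80,80,80,80,80],"slide":[[0,0,0],[0,0,0],[0,0,-0.3],[0,0,-1],[0,0,-1],[0.6,-0.5,-0.6],[1,-0.8,-0.5],[1,-0.8,-0.5],[1,-0.7,-0.5],[0.9,-0.7,0]],"spin":[0,0,0,0,0,0,0,0,0,0]}'
python3 -m jog '{"jaw":[80,80,80,80],"slide":[[0.5,-0.6,0],[0.2,-0.2,0],[0,0,0],[0,0,0]],"spin":[0,0,0,0]}'; python3 go.py 497 358 60; python3 look.py c1
python3 - <<'E'
from h import *
import json
m=json.load(open("pics/c1.json"));im=cv2.imread("pics/c1.png")[...,::-1].copy()
for b in blobs(im,"white",800):print(b,plane(m,*b[1],12).round(1))
E
```

```text
time_s: 14.1
ee_pos: [543.1, 292.5, 164.8]
ee_rot: [179.7, -0.1, 92.1]
force: [0.9, 0.7, -0.1]
gripper_width: 80.3
gripper_force: 0.0
time_s: 14.5
ee_pos: [518.7, 310.1, 161.8]
ee_rot: [180.0, 0.0, 92.1]
force: [0.7, 0.1, 1.0]
gripper_width: 79.8
gripper_force: 0.0
at [518.7 310.1 161.8] yaw 92.08 units x,y,z: [ 1.62 -0.67  3.39] t 14.5 F [0.7 0.1 1. ] w 79.8 0.0
(2081.5, [407.2, 422.2], [62.7, 105.7], 162) [611.4 114.   12. ]
(3742.0, [428.8, 198.6], [66.9, 72.9], 49) [606.7 334.8  12. ]
(4418.5, [294.6, 164.6], [74.9, 76.7], 159) [497.  358.2  12. ]
(8682.0, [137.4, 136.8], [100.1, 112.5], 138) [374.5 375.1  12. ]
```

View pics/c1.png

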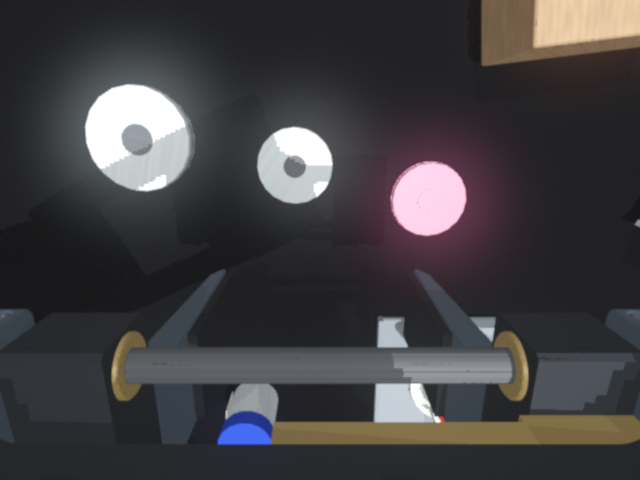

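The smaller disc with the dark dot is at (295,165), which gives (497.0, 358.2). That agrees with the two fixed cameras. Pink is to its right at (428,199) and the larger disc to its left at (137,137).

```bash
python3 -m jog '{"jaw":[80,80,80,80,80,80,80,80],"slide":[[0.6,-0.3,0.5],[0.7,-0.3,1],[0.32,-0.07,1],[0,0,1],[0,0,1],[0,0,0.3],[0,0,0],[0,0,0]],"spin":[0,0,0,0,0,0,0,0]}';python3 go.py 497 358.2 3
```

```text
time_s: 15.35
ee_pos: [497.4, 358.7, 18.8]
ee_rot: [179.9, -0.1, 92.1]
force: [1.0, 0.5, 0.9]
gripper_width: 80.2
gripper_force: 0.0
at [497.4 358.7  18.8] yaw 92.05 units x,y,z: [-0.01 -0.01  0.53] t 15.35 F [1.  0.5 0.9] w 80.2 0.0
```

```bash
python3 -m jog '{"jaw":[80,80,80,50,50,50,50,50,50],"slide":[[-0.01,0,0.35],[0,0,0.17],[0,0,0],[0,0,0],[0,0,0],[0,0,0],[0,0,0],[0,0,0],[0,0,0]],"spin":[0,0,0,0,0,0,0,0,0]}' 20;python3 go.py 652.8 159.6 120
```

```text
time_s: 16.25
ee_pos: [496.2, 358.4, 2.4]
ee_rot: [180.0, -0.0, 92.1]
force: [0.2, 0.0, 2.0]
gripper_width: 59.1
gripper_force: 20.0
at [496.2 358.4   2.4] yaw 92.1 units x,y,z: [-6.81  4.97 -3.92] t 16.25 F [0.2 0.  2. ] w 59.1 20.0
```

```bash
python3 -m jog '{"jaw":[50,50,50,50,50,50,50,50,50],"slide":[[0,0,-0.4],[0,0,-1],[-0.4,0.3,-1],[-0.8,0.6,-1],[-1,0.7,-0.4],[-1,0.7,0],[-1,0.7,0],[-1,0.7,0],[-0.9,0.6,0]],"spin":[0,0,0,0,0,0,0,0,0]}'
python3 -m jog '{"jaw":[50,50,50,50],"slide":[[-0.5,0.45,0],[-0.2,0.2,0],[0,0,0],[0,0,0]],"spin":[0,0,0,0]}'; python3 go.py 652.8 159.6 47;python3 look.py p3
```

```text
time_s: 17.15
ee_pos: [632.5, 178.5, 116.8]
ee_rot: [180.0, 0.0, 92.1]
force: [0.9, 0.0, -0.3]
gripper_width: 59.0
gripper_force: 20.0
time_s: 17.55
ee_pos: [651.1, 160.9, 116.0]
ee_rot: [-179.9, -0.0, 92.1]
force: [-0.1, 0.2, -0.9]
gripper_width: 59.4
gripper_force: 20.0
at [651.1 160.9 116. ] yaw 92.15 units x,y,z: [-0.05  0.05  2.3 ] t 17.55 F [-0.1  0.2 -0.9] w 59.4 20.0
```

View pics/p3.png

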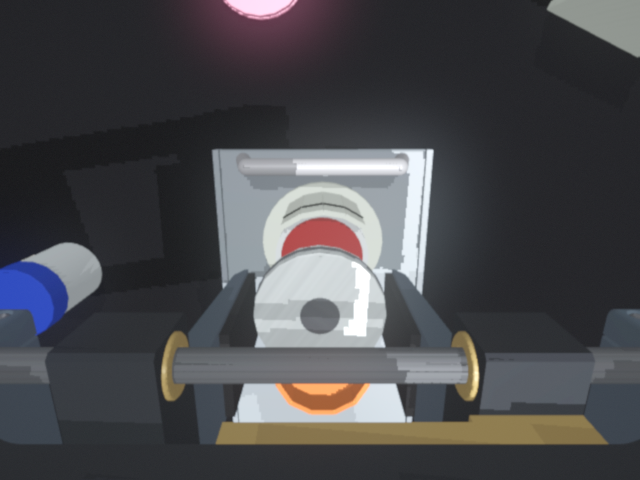

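The cover is held level at (320,315), with dish B below it in the tube at (322,235). Lowering.

```bash
python3 -m jog '{"jaw":[50,50,50,50,50,50,50,50],"slide":[[-0.04,0.04,0.3],[0,0,0.7],[0,0,0.6],[0,0,0.3],[0,0,0.1],[0,0,0.03],[0,0,0],[0,0,0]],"spin":[0,0,0,0,0,0,0,0]}'; python3 go.py 652.8 159.6 46.7
```

```text
time_s: 18.4
ee_pos: [653.7, 158.8, 56.2]
ee_rot: [179.9, -0.0, 92.1]
force: [0.1, 0.2, 0.2]
gripper_width: 59.3
gripper_force: 20.0
at [653.7 158.8  56.2] yaw 92.1 units x,y,z: [ 0.03 -0.03  0.32] t 18.4 F [0.1 0.2 0.2] w 59.3 20.0
```

```bash
python3 -m jog '{"jaw":[50,50,50,50,50,50,50],"slide":[[0.02,-0.03,0.12],[0,0,0.08],[0,0,0.06],[0,0,0.03],[0,0,0.02],[0,0,0],[0,0,0]],"spin":[0,0,0,0,0,0,0]}'; python3 go.py 652.8 159.6 46.7
```

```text
time_s: 19.1
ee_pos: [652.1, 159.1, 46.4]
ee_rot: [-180.0, 0.0, 92.1]
force: [-2.3, 0.3, 4.4]
gripper_width: 59.4
gripper_force: 20.0
at [652.1 159.1  46.4] yaw 92.1 units x,y,z: [ 0.01  0.02 -0.01] t 19.1 F [-2.3  0.3  4.4] w 59.4 20.0
```

```bash
python3 -m jog '{"jaw":[72,72,72,72,72,72,72,72,72,72],"slide":[[0,0,0],[0,0,0],[0,0,-0.3],[0,0,-1],[0,0,-1],[-0.5,0,-1],[-1,-0.3,-0.6],[-1,-0.6,-0.5],[-0.5,0,0],[0,0,0]],"spin":[0,0,0,0,0,0,0,0,0,0]}'; python3 go.py 460 -290 200; python3 look.py t1
python3 - <<'E'
import cv2
a=cv2.imread("pics/t1.png");cv2.imwrite("pics/t1s.png",a[0:330])
E
```

```text
time_s: 20.1
ee_pos: [629.0, 66.7, 178.6]
ee_rot: [179.9, 0.0, 92.0]
force: [0.8, -0.3, -1.0]
gripper_width: 72.2
gripper_force: 0.0
at [629.   66.7 178.6] yaw 91.96 units x,y,z: [-11.69  -6.04  -0.71] t 20.1 F [ 0.8 -0.3 -1. ] w 72.2 0.0
```

View pics/t1s.png

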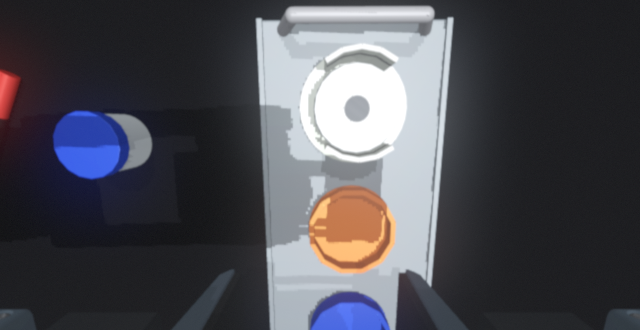

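The cover lies flat in the tube, its dot at (357,107). The orange well is at (351,229) and the blue one below it. Now the jars.

```bash
python3 -m jog '{"jaw":[72,72,72,72,72,72,72,72,72,72],"slide":[[-0.6,-0.3,-0.4],[-1,-0.5,-0.3],[-1,-0.5,0],[-1,-0.5,0],[-1,-0.5,0],[-1,-0.6,0],[-1,-0.6,0],[-1,-0.6,0],[-1,-0.6,0],[-1,-0.5,0]],"spin":[0,0,0,0,0,0,0,0,0,0]}'
python3 -m jog '{"jaw":[72,72,72,72,72],"slide":[[-1,-0.5,0],[-0.8,-0.3,0],[-0.3,-0.1,0],[0,0,0],[0,0,0]],"spin":[0,0,0,0,0]}'; python3 go.py 453 -121.8 60; python3 look.py j1
```

```text
time_s: 21.15
ee_pos: [482.3, -226.1, 198.9]
ee_rot: [-180.0, -0.0, 92.2]
force: [0.5, -0.4, 0.3]
gripper_width: 72.0
gripper_force: 0.0
time_s: 21.65
ee_pos: [458.9, -288.3, 198.8]
ee_rot: [-180.0, -0.1, 92.1]
force: [1.1, 0.4, 0.2]
gripper_width: 71.9
gripper_force: 0.0
at [ 458.9 -288.3  198.8] yaw 92.13 units x,y,z: [5.55 0.01 4.63] t 21.65 F [1.1 0.4 0.2] w 71.9 0.0
```

View pics/j1.png

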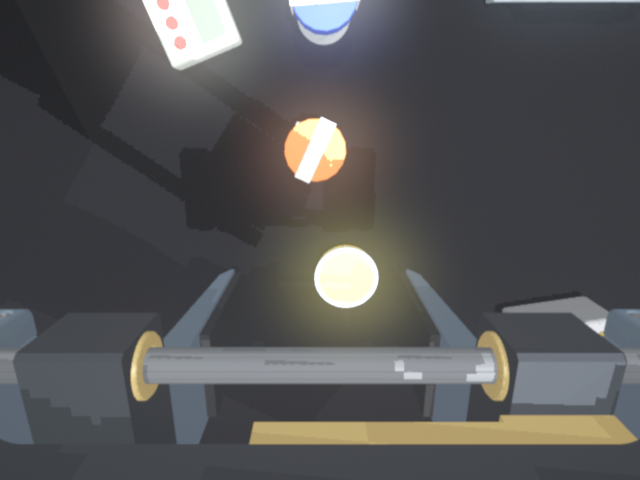

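The orange jar's lid is at (315,150), the yellow dish at (347,277), and the blue jar is cut off at the top edge. Taking the orange jar first.

```bash
python3 - <<'E'
from h import *
import json
m=json.load(open("pics/j1.json"));im=cv2.imread("pics/j1.png")
k=(im[100:200,270:360].max(2)>120).astype(np.uint8)*255
pts=cv2.findNonZero(k);h=cv2.convexHull(pts)+np.array([270,100]);e=cv2.fitEllipse(h);print(e)
t,s=env.camera_model("top"),env.camera_model("scene")
p,r=tri(ray(m,*e[0]),ray(t,413.3,268.8),ray(s,269.6,158.6));print(p.round(1),r,plane(m,*e[0],60).round(1),plane(t,413.3,268.8,60).round(1))
# blue from top+scene+w1 strip/lid
m1=json.load(open("pics/w1.json"));print("blue",plane(t,368.8,266.2,60).round(1),plane(m1,253.5,327,60).round(1))
m2=json.load(open("pics/t1.json"))
for uv in((351,230),):print("wo",plane(m2,*uv,28).round(1),plane(m2,*uv,20).round(1))
E
python3 go.py 453 -227 100
```

```text
((314.8320007324219, 149.29164123535156), (63.850772857666016, 68.67598724365234), 16.191770553588867)
[ 452.2 -227.2   52.2] 1.0521595100480403 [ 452.8 -226.9   60. ] [ 452.5 -226.2   60. ]
blue [ 455.6 -122.4   60. ] [ 460.9 -116.2   60. ]
wo [655.5  62.3  28. ] [656.2  60.2  20. ]
at [ 459.  -288.   198.8] yaw 92.17 units x,y,z: [ 2.04 -0.12  3.29] t 21.7 F [0.7 0.1 0.3] w 71.9 0.0
```

```bash
python3 -m jog '{"jaw":[80,80,80,80,80,80,80,80,80],"slide":[[0.5,-0.1,0.2],[0.8,-0.1,0.7],[0.6,0,1],[0.14,0,1],[0,0,1],[0,0,0.6],[0,0,0.3],[0,0,0],[0,0,0]],"spin":[0,0,0,0,0,0,0,0,0]}';python3 go.py 452.8 -226.8 31
```

```text
time_s: 22.6
ee_pos: [451.2, -228.2, 55.7]
ee_rot: [179.9, 0.0, 92.1]
force: [-0.3, 0.1, -0.6]
gripper_width: 79.9
gripper_force: 0.0
at [ 451.2 -228.2   55.7] yaw 92.15 units x,y,z: [0.04 0.06 0.82] t 22.6 F [-0.3  0.1 -0.6] w 79.9 0.0
```

```bash
python3 -m jog '{"jaw":[80,80,80,38,38,38,38,38,38,38],"slide":[[0.04,0.06,0.5],[0,0,0.32],[0,0,0],[0,0,0],[0,0,0],[0,0,0],[0,0,0],[0,0,0],[0,0,0],[0,0,0]],"spin":[0,0,0,0,0,0,0,0,0,0]}' 15;python3 go.py 656.2 60 130
```

```text
time_s: 23.6
ee_pos: [452.4, -227.1, 30.6]
ee_rot: [180.0, 0.0, 92.1]
force: [-0.7, 0.4, 2.1]
gripper_width: 46.6
gripper_force: 15.0
at [ 452.4 -227.1   30.6] yaw 92.11 units x,y,z: [ 9.32  7.14 -3.31] t 23.6 F [-0.7  0.4  2.1] w 46.6 15.0
```

```bash
python3 -m jog '{"jaw":[38,38,38,38,38,38,38,38,38,38],"slide":[[0,0,-0.4],[0,0,-0.9],[0.2,0.2,-1],[0.6,0.5,-1],[0.9,0.7,0],[1,0.8,0],[1,0.8,0],[1,0.8,0],[1,0.8,0],[1,0.8,0]],"spin":[0,0,0,0,0,0,0,0,0,0]}'
python3 -m jog '{"jaw":[38,38,38,38,38,38],"slide":[[1,0.7,0],[0.9,0.6,0],[0.5,0.34,0],[0.22,0.1,0],[0,0,0],[0,0,0]],"spin":[0,0,0,0,0,0]}';python3 go.py 656.2 60 40.7; python3 look.py p4
```

```text
time_s: 24.6
ee_pos: [607.1, -18.8, 129.9]
ee_rot: [-180.0, 0.0, 92.1]
force: [1.4, -0.2, -0.0]
gripper_width: 46.5
gripper_force: 15.0
time_s: 25.2
ee_pos: [655.0, 59.1, 129.4]
ee_rot: [-179.9, 0.0, 92.1]
force: [-0.3, 0.1, -0.7]
gripper_width: 46.8
gripper_force: 15.0
at [655.   59.1 129.4] yaw 92.06 units x,y,z: [0.03 0.04 2.96] t 25.2 F [-0.3  0.1 -0.7] w 46.8 15.0
```

View pics/p4.png

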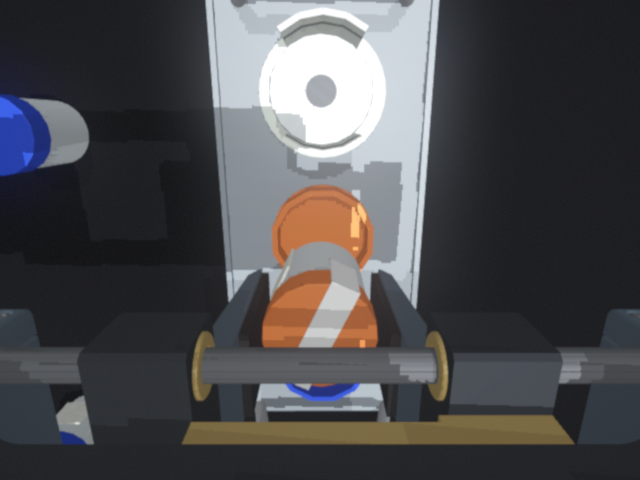

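The jar is held upright at (320,315), in line with the orange well at (322,232). The cover is seated in the tube at (321,90). Lowering.

```bash
python3 -m jog '{"jaw":[38,38,38,38,38,38,38,38],"slide":[[0.03,0.03,0.3],[0,0,0.8],[0,0,0.8],[0,0,0.5],[0,0,0.2],[0,0,0.06],[0,0,0],[0,0,0]],"spin":[0,0,0,0,0,0,0,0]}'; python3 go.py 656.2 60 40.6
```

```text
time_s: 26.05
ee_pos: [657.4, 61.1, 50.5]
ee_rot: [179.9, 0.0, 92.1]
force: [0.1, 0.5, -0.2]
gripper_width: 46.3
gripper_force: 15.0
at [657.4  61.1  50.5] yaw 92.09 units x,y,z: [-0.04 -0.04  0.33] t 26.05 F [ 0.1  0.5 -0.2] w 46.3 15.0
```

```bash
python3 -m jog '{"jaw":[38,38,38,38,38,38,38],"slide":[[-0.03,-0.04,0.12],[0,0,0.1],[0,0,0.06],[0,0,0.03],[0,0,0.02],[0,0,0],[0,0,0]],"spin":[0,0,0,0,0,0,0]}'; python3 go.py 656.2 60 40.6
```

```text
time_s: 26.75
ee_pos: [655.5, 60.3, 40.6]
ee_rot: [180.0, 0.0, 92.1]
force: [-1.8, 0.3, 6.0]
gripper_width: 46.8
gripper_force: 15.0
at [655.5  60.3  40.6] yaw 92.11 units x,y,z: [-0.01  0.02 -0.  ] t 26.75 F [-1.8  0.3  6. ] w 46.8 15.0
```

```bash
python3 -m jog '{"jaw":[72,72,72,72,72,72,72,72,72,72],"slide":[[0,0,0],[0,0,0],[0,0,0],[0,0,-0.4],[0,0,-1],[0,0,-1],[-0.3,-0.3,-1],[-0.8,-0.7,-0.6],[-1,-0.9,-0.3],[-1,-0.9,0]],"spin":[0,0,0,0,0,0,0,0,0,0]}'
python3 -m jog '{"jaw":[72,72,72,72,72,72,72,72],"slide":[[-1,-0.9,0],[-1,-0.9,0],[-1,-0.9,0],[-0.8,-0.8,0],[-0.6,-0.5,0],[-0.25,-0.16,0],[0,0,0],[0,0,0]],"spin":[0,0,0,0,0,0,0,0]}';python3 go.py 456 -122 60; python3 look.py j2
python3 - <<'E'
from h import *
import json
m=json.load(open("pics/j2.json"));im=cv2.imread("pics/j2.png");u,v=map(int,proj(m,(456,-122,60)));print(u,v)
x0,y0=u-75,max(0,v-75);c=im[y0:v+75,x0:u+75];hsv=cv2.cvtColor(c,cv2.COLOR_BGR2HSV)
k=cv2.inRange(hsv,(105,130,90),(130,255,255))
h=cv2.convexHull(cv2.findNonZero(k))+np.array([x0,y0]);e=cv2.fitEllipse(h);print(e,plane(m,*e[0],60).round(1))
print(tri(ray(m,*e[0]),ray(env.camera_model("top"),368.8,266.2)))
cv2.imwrite("pics/j2s.png",im)
E
```

```text
time_s: 27.75
ee_pos: [575.5, -36.5, 171.3]
ee_rot: [179.7, 0.0, 92.2]
force: [-0.0, -1.5, 1.0]
gripper_width: 72.3
gripper_force: 0.0
time_s: 28.55
ee_pos: [456.3, -179.4, 169.0]
ee_rot: [179.9, -0.0, 92.1]
force: [0.6, 0.7, 0.2]
gripper_width: 72.2
gripper_force: 0.0
at [ 456.3 -179.4  169. ] yaw 92.11 units x,y,z: [1.91 0.06 3.63] t 28.55 F [0.6 0.7 0.2] w 72.2 0.0
322 158
((321.6905517578125, 157.55516052246094), (67.9498519897461, 69.8914794921875), 7.499360084533691) [ 455.4 -121.5   60. ]
(array([ 455.21016722, -118.09373425,   99.53565309]), np.float64(0.19839741599744914))
```

View pics/j2.png

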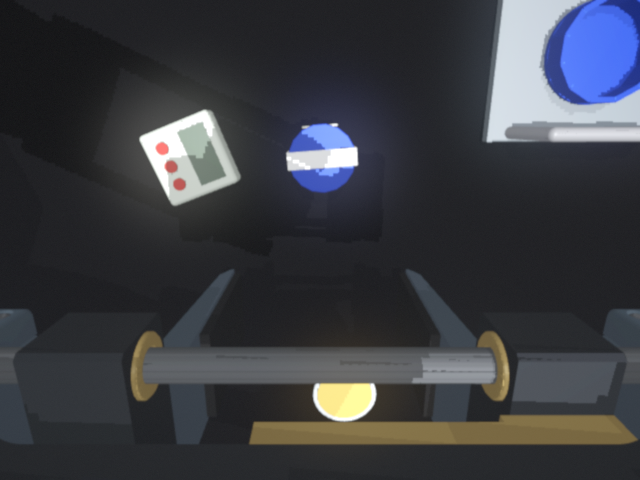

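The sealed blue jar's lid is at (322,158), with the strip across it. The yellow dish is at (345,395) and the calculator at (190,158), clear of the fingers.

```bash
python3 -m jog '{"jaw":[72,72,72,72,72,72,72,72,72],"slide":[[0.5,0.04,0.1],[0.8,0,0.6],[0.5,0,1],[0.13,0,1],[0,0,0.7],[0,0,0.3],[0,0,0.1],[0,0,0],[0,0,0]],"spin":[0,0,0,0,0,0,0,0,0]}';python3 go.py 455.4 -121.6 31
```

```text
time_s: 29.5
ee_pos: [455.4, -122.0, 55.6]
ee_rot: [179.9, 0.0, 92.1]
force: [-0.1, -0.6, -0.3]
gripper_width: 72.0
gripper_force: 0.0
at [ 455.4 -122.    55.6] yaw 92.1 units x,y,z: [ 0.01 -0.    0.82] t 29.5 F [-0.1 -0.6 -0.3] w 72.0 0.0
```

```bash
python3 -m jog '{"jaw":[72,72,72,38,38,38,38,38,38],"slide":[[0.01,0,0.5],[0,0,0.32],[0,0,0],[0,0,0],[0,0,0],[0,0,0],[0,0,0],[0,0,0],[0,0,0]],"spin":[0,0,0,0,0,0,0,0,0]}' 15;python3 go.py 660 -40.2 130
```

```text
time_s: 30.4
ee_pos: [455.0, -121.7, 30.4]
ee_rot: [179.9, 0.0, 92.1]
force: [0.6, 0.1, 3.0]
gripper_width: 46.2
gripper_force: 15.0
at [ 455.  -121.7   30.4] yaw 92.1 units x,y,z: [ 2.46  6.93 -3.32] t 30.4 F [0.6 0.1 3. ] w 46.2 15.0
```

```bash
python3 -m jog '{"jaw":[38,38,38,38,38,38,38,38,38,38],"slide":[[0,0,-0.4],[0,0,-0.9],[0.1,0.2,-1],[0.2,0.5,-1],[0.3,0.9,0],[0.4,1,0],[0.4,1,0],[0.4,1,0],[0.3,1,0],[0.2,0.8,0]],"spin":[0,0,0,0,0,0,0,0,0,0]}'
python3 -m jog '{"jaw":[38,38,38,38],"slide":[[0.1,0.43,0],[0.06,0.1,0],[0,0,0],[0,0,0]],"spin":[0,0,0,0]}';python3 go.py 660 -40.2 40.4; python3 look.py p5
python3 - <<'E'
from h import *
import json
m=json.load(open("pics/p5.json"));im=cv2.imread("pics/p5.png");print(proj(m,(660,-40,28)))
cv2.imwrite("pics/p5s.png",im[0:420])
E
```

```text
time_s: 31.4
ee_pos: [644.8, -44.6, 128.2]
ee_rot: [-179.9, -0.0, 92.1]
force: [-0.9, 0.7, -1.6]
gripper_width: 46.7
gripper_force: 15.0
time_s: 31.8
ee_pos: [658.4, -40.4, 128.7]
ee_rot: [-179.9, 0.0, 92.1]
force: [-0.9, -0.0, -0.8]
gripper_width: 46.8
gripper_force: 15.0
at [658.4 -40.4 128.7] yaw 92.09 units x,y,z: [0.   0.05 2.94] t 31.8 F [-0.9 -0.  -0.8] w 46.8 15.0
(np.float64(322.4506776500622), np.float64(240.98199515035617))
```

View pics/p5s.png

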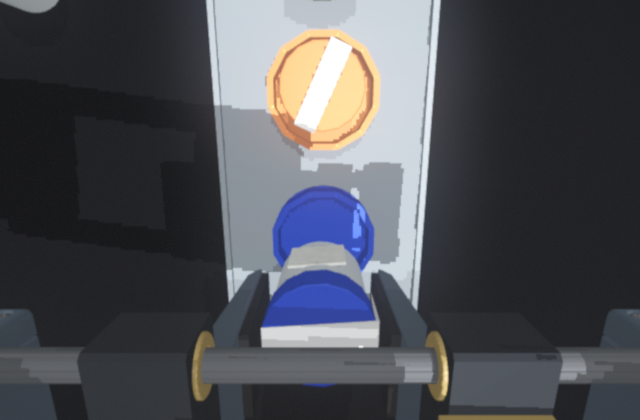

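The orange jar stands in its well at (323,90). The blue jar is held at (320,320), in line with its well at (323,235).

```bash
python3 -m jog '{"jaw":[38,38,38,38,38,38,38,38],"slide":[[0,0.03,0.3],[0,0,0.8],[0,0,0.8],[0,0,0.5],[0,0,0.2],[0,0,0.04],[0,0,0],[0,0,0]],"spin":[0,0,0,0,0,0,0,0]}'; python3 go.py 660 -40.2 40.4
```

```text
time_s: 32.65
ee_pos: [661.2, -40.3, 50.9]
ee_rot: [179.9, 0.0, 92.1]
force: [0.9, -0.4, -1.5]
gripper_width: 46.1
gripper_force: 15.0
at [661.2 -40.3  50.9] yaw 92.1 units x,y,z: [ 0.   -0.04  0.35] t 32.65 F [ 0.9 -0.4 -1.5] w 46.1 15.0
```

```bash
python3 -m jog '{"jaw":[38,38,38,38,38,38,38],"slide":[[0,-0.03,0.13],[0,0,0.11],[0,0,0.06],[0,0,0.03],[0,0,0.01],[0,0,0],[0,0,0]],"spin":[0,0,0,0,0,0,0]}'; python3 go.py 660 -40.2 40.4
```

```text
time_s: 33.35
ee_pos: [659.5, -40.2, 40.4]
ee_rot: [180.0, 0.0, 92.1]
force: [-2.6, 1.1, 5.9]
gripper_width: 46.5
gripper_force: 15.0
at [659.5 -40.2  40.4] yaw 92.1 units x,y,z: [-0.    0.02 -0.  ] t 33.35 F [-2.6  1.1  5.9] w 46.5 15.0
```

```bash
python3 -m jog '{"jaw":[72,72,72,72,72,72,72,72,72,72],"slide":[[0,0,0],[0,0,0],[0,0,0],[0,0,-0.4],[0,0,-1],[0,0,-1],[0,0,-1],[-0.6,-0.5,-1],[-1,-0.9,-0.5],[-1,-0.9,0]],"spin":[0,0,0,0,0,0,0,0,0,0]}'
python3 -m jog '{"jaw":[72,72,72,72,72,72],"slide":[[-1,-0.9,0],[-1,-0.9,0],[-1,-0.9,0],[-0.5,-0.5,0],[0,0,0],[0,0,0]],"spin":[0,0,0,0,0,0]}'
python3 - <<'E'
from h import *
a=env.grab_frame("top")[140:300,140:480];b=env.grab_frame("scene")[130:350,200:500]
a=cv2.resize(a,(480,226),interpolation=3);b=cv2.resize(b,(480,352),interpolation=3)
cv2.imwrite("pics/fin.png",np.vstack([a,b])[...,::-1])
E
```

```text
time_s: 34.35
ee_pos: [594.7, -121.5, 190.6]
ee_rot: [179.6, 0.1, 92.2]
force: [0.7, -0.5, 0.1]
gripper_width: 71.8
gripper_force: 0.0
time_s: 34.95
ee_pos: [501.8, -229.2, 187.4]
ee_rot: [179.9, 0.0, 92.0]
force: [0.0, 0.2, -0.5]
gripper_width: 72.3
gripper_force: 0.0
```

View pics/fin.png

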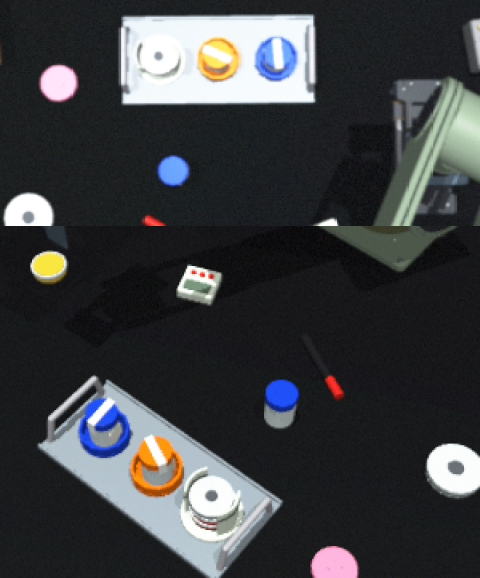

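The picture shows both jars upright in their own wells and the cover flat on the two dishes in the tube. The unsealed blue jar, yellow dish, pink disc and larger disc have not been touched.

```bash
python3 -c "
from workcell import env
print(env.job_done())"
```

```text
the job is handed in; nothing more can be done
None
```

The carrier is packed and the job handed in at about 35 s: both red dishes are stacked in the tube with the cover flat on top (its level at the black line inferred from the set-down height), both sealed jars stand upright in their own wells, and the yellow dish and unsealed jar were left alone.

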